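# Snap the clip-top canisters shut

## Robot

A 6-joint arm with a two-finger parallel gripper is mounted at the origin on a cart in front of the work surface, level with it; the furniture and walls round the work are solid. World frame = base frame: x ahead of the robot, y to its left, z up, the work surface at z = 0. Lengths are in m, angles in rad, forces in N, time in s.
With the tool pointing down it reaches from about 0.35 to 0.775 m from the base axis. Payload 5.5 kg.
Tool frame: the origin (TCP) lies midway between the tips of the shut fingers; the grasp point (between the pads) lies 19 mm behind it; z points along the fingers, x is the direction in which the jaws open and shut, and the axes are right-handed (so a half turn about z gives the same grasp; the last joint's range is limited). The gripper opens to 85 mm and grips with 20 to 120 N. Pads are 22 mm wide; open, the fingers measure 114 mm over their backs; the gripper's body (76 mm by 85 mm) begins 54 mm behind the grasp point. The pads swing forward as they close: fully open they stand 13 mm farther back than shut.
Start: joints at [-1.392, 0.313, 0.046, 1.304, 0, 1.431], TCP at [0.18, -0.546, 0.231] pointing down, gripper open.
Joint ranges: [-2.76, 2.76], [-0.86, 1.69], [-1.03, 1.26], [-2.2, 2.34], [-1.47, 1.5], [-3.14, 3.14]. Speed limits (rad/s): [2.57, 2.57, 3.14, 3.14, 3.14, 3.14].

## Interface

Orientations are given as a unit quaternion [w, x, y, z].
In Python, from workcell import env gives the robot as it stands.
- The arm moves only by the tool servo_tool, never from a script. Its argument "targets" is a list of rows, each an object with "xyz": the shift along the tool's x, y, z in m, a list of three; "twist": the turn, a rotation vector about the tool's x, y, z in rad, a list of three; "jaw": the opening, from 0 (shut) to 1 (fully open). A call has 1 to 12 rows; each row is the pose to reach, as a shift and turn from the pose commanded when the call began, along the tool's axes at that moment; what a row does not reach only later rows make up. A row lasts 1/12 s, in which the tool goes at most 41.7 mm and 7.16 degrees, less where a joint would pass 70% of its speed; a pose out of reach is approached as far as the arm can. A call with a gripper value outside its range is refused whole. The fingers move at their own pace and stop on an object; "squeeze" is the grip in N (left out, the last holds). Time passes only in rows, so rows that repeat a pose let the fingers close. It gives the time, the measured TCP pose, the force and the opening at its end, in the units of the state.
- env.get_state(): the state, without advancing time (a new reading comes with each control period).
- env.read_camera(name): name is "scene" or "top"; returns a dict with "color" (480x640x3 uint8, red, green, blue), "depth" (480x640 float32, m along the optical axis (not along the pixel's ray), 0 where there is no reading), "fx", "fy", "cx", "cy" (pixels), "k1" (the pictures are not rectified: a ray, as slopes to the right and down, at radius r is drawn at 1 + k1 r^2 times it, then the intrinsics apply), "eye" and "attitude" of the camera in the world. Camera axes: x right, y down, z forward; pixel columns grow to the right and rows downward; lengths in m; the calibration is good to about 2 mm. A picture is of the moment at which its call begins.
- env.hand_in(): hands the job in, once; it reports no verdict.
The state is a dict: "clock": time; "joint_pos": joint angles; "qvel": joint speeds; "tau": joint torques, N m; "tcp_pos": TCP position; "orientation": TCP orientation; "wrist_force": force on the tool from outside, world axes, zero at the start; "ft_torque": the same for the moment, N m; "finger_gap": finger opening in m.
Only numpy, scipy, OpenCV 4.12 (cv2) and the standard library are available. Lean on these libraries where they do the work, as an engineer would, in place of code of your own. Each camera call takes 0.05 s, during which the arm holds its last target. There are 200 camera calls.

## Task

Two of the three ceramic clip-top canisters, the tall one and the low one, have been filled and left with their clips open. Seal both: with a fingertip push each one's steel lever down and in, past centre, until it snaps home against the canister's front and clamps the lid. Only push the levers: do not lift, tip or shift the canisters, and leave the canister that is already sealed and everything else as it is.

Things in the scene. Friction and masses are not known exactly. Their poses are not given: they have to be found in the camera images.
- canister_tall: The tall one of three white ceramic clip-top canisters: round, 96 mm across, 155 mm high to the rim, 175 mm with its lid; full, loose, about 1.5 kg. Origin: centre of its underside; z up; its front, with the clip, is the -x side. Lid hinged at the back. The toggle clip: a flat steel lever turns on a pin across the front, and a wire bail from the lever hooks over the lid's nose.
- pivot_tall (a point): Centre of the pin on which the tall canister's lever turns: 53 mm in front of the canister's axis (-x), 16 mm below the rim, so 139 mm above the worktop. The pin runs along the canister's y.
- lever_tall (a joint): Angle (rad) of the tall canister's lever about its pin. 0 = open, as found: stands out to the front, 25 deg above level, lid 6 mm ajar. Grows as it swings down and in; resists with up to about 3 N at the plate, passes centre at 1.22 and snaps by itself to its stop at 1.70: hanging along the front, 17 deg off vertical, lid clamped. Let go before centre it springs back.
- tab_tall (a point): Middle of the tall canister's lever plate where a thumb presses, 50 mm from the pin. The plate is 32 mm wide and 3 mm thick, runs straight out from the pin and ends in a 6 mm rolled edge 62 mm from it; it is pressed on the face that looks up when the lever stands open and outwards when it hangs down.
- canister_middle: The middle one of three white ceramic clip-top canisters: round, 96 mm across, 135 mm high to the rim, 155 mm with its lid; full, loose, about 1.35 kg. Origin: centre of its underside; z up; its front, with the clip, is the -x side. Lid hinged at the back. The toggle clip: a flat steel lever turns on a pin across the front, and a wire bail from the lever hooks over the lid's nose.
- pivot_middle (a point): Centre of the pin on which the middle canister's lever turns: 53 mm in front of the canister's axis (-x), 16 mm below the rim, so 119 mm above the worktop. The pin runs along the canister's y.
- lever_middle (a joint): Angle (rad) of the middle canister's lever about its pin. 0 = sealed, as found: hanging down along the front, 17 deg off vertical, lid clamped; it would go negative (centre at -0.48) to -1.70 if it were opened. It is to stay as it is.
- tab_middle (a point): Middle of the middle canister's lever plate where a thumb presses, 50 mm from the pin. The plate is 32 mm wide and 3 mm thick, runs straight out from the pin and ends in a 6 mm rolled edge 62 mm from it; it is pressed on the face that looks up when the lever stands open and outwards when it hangs down.
- canister_low: The low one of three white ceramic clip-top canisters: round, 96 mm across, 115 mm high to the rim, 135 mm with its lid; full, loose, about 1.2 kg. Origin: centre of its underside; z up; its front, with the clip, is the -x side. Lid hinged at the back. The toggle clip: a flat steel lever turns on a pin across the front, and a wire bail from the lever hooks over the lid's nose.
- pivot_low (a point): Centre of the pin on which the low canister's lever turns: 53 mm in front of the canister's axis (-x), 16 mm below the rim, so 99 mm above the worktop. The pin runs along the canister's y.
- lever_low (a joint): Angle (rad) of the low canister's lever about its pin. 0 = open, as found: stands out to the front, 25 deg above level, lid 6 mm ajar. Grows as it swings down and in; resists with up to about 3 N at the plate, passes centre at 1.22 and snaps by itself to its stop at 1.70: hanging along the front, 17 deg off vertical, lid clamped. Let go before centre it springs back.
- tab_low (a point): Middle of the low canister's lever plate where a thumb presses, 50 mm from the pin. The plate is 32 mm wide and 3 mm thick, runs straight out from the pin and ends in a 6 mm rolled edge 62 mm from it; it is pressed on the face that looks up when the lever stands open and outwards when it hangs down.
- tea_tin: Bystander: small blue box-shaped tin, 64 x 90 x 62 mm; origin at the centre of its underside.
- mill_1: Bystander: small glass shaker with a grey domed top, 44 mm across, 90 mm high; origin at the centre of its underside.
- glass_cut2: Bystander: clear drinking glass, 70 mm across, 98 mm high; origin at the centre of its underside.

How it is judged:
At the end, for the whole second after the job is handed in: Levers of the tall and low canister snapped home (joint over 1.60 of 1.70 rad), the middle one's still shut (within 0.1 rad); all three canisters upright (0.05 rad), at rest on the worktop, within 30 mm of where they stood; tin, shaker and glass within 20 mm of where they stood (value of joint each of lever_tall, lever_low above 1.6 rad and value of joint lever_middle above -0.1 rad and angle between each of canister_tall, canister_middle, canister_low's own z axis and vertical below 0.05 rad and height (world z) of each of canister_tall, canister_middle, canister_low below 0.006 m and distance of each of canister_tall, canister_middle, canister_low from where it was at the start of the episode below 0.03 m and linear speed of each of canister_tall, canister_middle, canister_low below 0.02 m/s and distance of each of tea_tin, mill_1, glass_cut2 from where it was at the start of the episode below 0.02 m); the robot touches nothing.
It fails at once if a canister is lifted off the worktop (height (world z) of any of canister_tall, canister_middle, canister_low above 0.012 m).
It fails at once if a canister is tipped (angle between any of canister_tall, canister_middle, canister_low's own z axis and vertical above 0.17 rad).
It fails at once if a canister is shoved out of its place (distance of any of canister_tall, canister_middle, canister_low from where it was at the start of the episode above 0.04 m).
It fails at once if the sealed canister's clip is worked (value of joint lever_middle below -0.3 rad).
It fails at once if a bystander is shifted or knocked (distance of any of tea_tin, mill_1, glass_cut2 from where it was at the start of the episode above 0.03 m).
It also fails if it takes over 64 s, if anything falls off the work surface, if the arm or the gripper's body presses on something with over 40 N, if the wrist force passes 120 N, or if a joint passes its speed limit or range.

## Working session

There is one attempt and no reset: what is moved stays moved. The work goes in short steps, Python scripts to look and compute and a tool call to move; the robot and the scene stay as the last step left them, time stands still between calls to the robot, and variables do not carry over. Pictures are saved under pics/ and viewed, about 8 in all and at most 12, crops included, and the job is handed in when it is done.

Besides the shell and the picture viewer there is one more tool, called after ">>>" as name(argument=value, ...), one argument or row to a line, values as JSON. servo_tool: Moves the arm, as the interface text tells. Its arguments: {"type":"object","properties":{"targets":{"type":"array","items":{"type":"object","properties":{"xyz":{"type":"array","items":{"type":"number"}},"twist":{"type":"array","items":{"type":"number"}},"jaw":{"type":"number"}}}},"squeeze":{"type":"number"}},"required":["targets"]}

```bash
mkdir -p pics; cat > h.py <<'E'
import numpy as np, cv2
from workcell import env
from scipy.spatial.transform import Rotation as R
def rot(a):
    a=np.array(a,float)
    return R.from_quat(a[[1,2,3,0]]).as_matrix() if a.size==4 else a.reshape(3,3)
def cloud(c):
    d=c["depth"];v,u=np.mgrid[:d.shape[0],:d.shape[1]]
    K=np.array([[c["fx"],0,c["cx"]],[0,c["fy"],c["cy"]],[0,0,1.]])
    p=cv2.undistortPoints(np.stack([u.ravel(),v.ravel()],1).astype(np.float64)[:,None],K,np.array([c["k1"],0,0,0.]))[:,0].reshape(*d.shape,2)
    P=np.dstack([p*d[...,None],d])@rot(c["attitude"]).T+np.array(c["eye"]); P[d==0]=np.nan
    return P
def snap(n,f):
    c=env.read_camera(n);cv2.imwrite("pics/"+f,c["color"][...,::-1]);np.savez("pics/"+f[:-4]+".npz",P=cloud(c),**c);return c
E
python3 - <<'E'
from h import *
for n in("scene","top"):
    c=snap(n,n+"0.png");print(n,c["eye"],c["attitude"],c["fx"],c["k1"],(c["depth"]>0).mean())
print(env.get_state())
E
```

```text
scene [-0.28062532  0.69023873  1.06813937] [ 0.16060072 -0.33089285  0.84039831 -0.39805529] 509.6744510875655 -0.006079132939355184 0.996083984375
top [ 0.43331947 -0.13960986  1.58275151] [ 0.02360965 -0.70640051  0.70701974 -0.02374855] 502.20611169346506 0.01411709457621388 0.995869140625
{'clock': 0.1, 'joint_pos': array([-1.39158428e+00,  3.13932256e-01,  4.51072606e-02,  1.30359664e+00,
        1.04292802e-05,  1.43119193e+00]), 'qvel': array([-0.00031544, -0.00149544,  0.00234531, -0.00108177,  0.00135842,
        0.00127379]), 'tau': array([ 2.16360342e-03, -4.81728566e+01,  2.99241900e+01,  1.28171584e-02,
       -1.35022583e-04, -7.03536003e-06]), 'tcp_pos': array([ 0.18014083, -0.54558375,  0.23050008]), 'orientation': array([-5.66899300e-04,  8.10383240e-01, -5.85899602e-01, -5.82284450e-04]), 'wrist_force': array([-0.0914106 ,  0.23282664, -0.68301837]), 'ft_torque': array([-0.01291224,  0.00037144, -0.02126919]), 'finger_gap': 0.08553118070872981}
```

View pics/scene0.png

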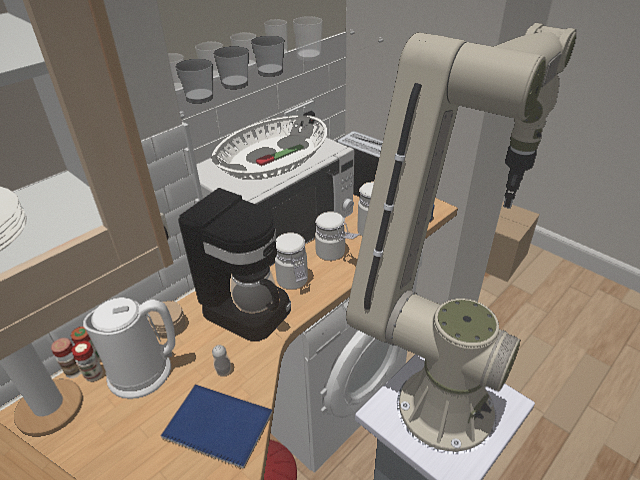

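View pics/top0.png

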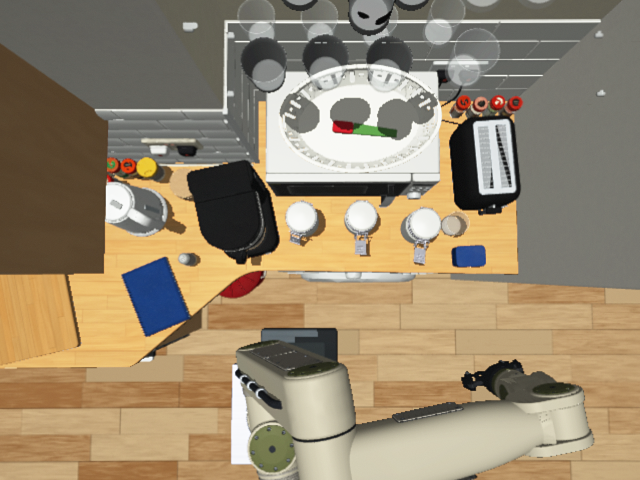

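Top view: three white lids at about (301,219), (361,218) and (423,225). Levers extend below the middle and right ones, (361,247) and (420,255), so those are open. The left one is short and looks sealed. The glass is at (454,224), the tin at (468,256) and the shaker at (187,258).

```bash
python3 - <<'E'
from h import *
z=np.load("pics/top0.npz");P=z["P"];c=z["color"].astype(int)
for u,v in((301,219),(361,218),(423,225)):
    w=P[v-40:v+60,u-28:u+29].reshape(-1,3);px=P[v-4:v+5,u-4:u+5,2]
    zt=np.nanmedian(px);m=abs(w[:,2]-zt)<.012;q=w[m]
    k=(w[:,2]>.03)&(w[:,0]<np.nanmedian(q[:,0])-.055);l=w[k]
    (cx,cy),r=cv2.minEnclosingCircle((q[:,:2]*1000).astype(np.float32))
    # rim: circle fit by mid extents
    print(u,"ztop",zt,"lid centre med",np.median(q,0),"circ",cx,cy,r,"lever pts",len(l))
    if len(l):
        o=l[np.argsort(l[:,0])];print(np.round(o[::max(1,len(o)//14)],3).tolist(), l.mean(0))
for u,v in((454,224),(468,256),(187,258)):print(u,P[v,u])
# worktop front edge, and structure heights around
for u in(290,330,361,390,420,460):
    col=P[:,u];i=[v for v in range(200,320) if abs(col[v,2])<.015];print("edge x",u,col[max(i)] if i else None)
print("oven",P[185,361],P[193,361],P[160,380],P[195,388])
im=cv2.imread("pics/top0.png")[180:290,260:500];cv2.imwrite("pics/crop.png",cv2.resize(im,None,fx=3.3,fy=3.3,interpolation=cv2.INTER_CUBIC))
E
```

```text
301 ztop 0.1544022010129733 lid centre med [ 0.59281569 -0.05951543  0.1517847 ] circ 626.6338500976562 -60.12434005737305 88.87159729003906 lever pts 122
[[0.504, 0.03, 0.036], [0.513, 0.024, 0.039], [0.518, -0.045, 0.059], [0.521, -0.036, 0.059], [0.523, -0.052, 0.075], [0.524, -0.039, 0.058], [0.525, -0.049, 0.084], [0.527, -0.03, 0.064], [0.528, -0.053, 0.09], [0.53, -0.024, 0.064], [0.531, -0.038, 0.093], [0.532, -0.031, 0.075], [0.533, 0.022, 0.055], [0.534, 0.018, 0.042], [0.536, 0.025, 0.056], [0.537, -0.058, 0.127]] [ 0.52662157 -0.01504531  0.06805722]
361 ztop 0.13733202429318392 lid centre med [ 0.59561244 -0.23717999  0.13440664] circ 592.5272216796875 -233.14947509765625 109.01577758789062 lever pts 186
[[0.485, -0.229, 0.133], [0.488, -0.24, 0.129], [0.491, -0.238, 0.128], [0.494, -0.241, 0.123], [0.497, -0.223, 0.122], [0.5, -0.247, 0.116], [0.503, -0.227, 0.116], [0.509, -0.23, 0.117], [0.512, -0.235, 0.118], [0.515, -0.227, 0.113], [0.518, -0.248, 0.109], [0.521, -0.245, 0.108], [0.526, -0.247, 0.117], [0.533, -0.251, 0.102], [0.539, -0.246, 0.1]] [ 0.50880628 -0.23
[... 444 characters left out ...]
495, -0.393, 0.152], [0.498, -0.4, 0.145], [0.504, -0.42, 0.142], [0.51, -0.416, 0.136]] [ 0.48320044 -0.39905114  0.15611531]
454 [ 0.58285024 -0.5343541   0.01246372]
468 [ 0.48094788 -0.56285572  0.06055057]
187 [0.47502819 0.28147661 0.08267343]
edge x 290 [ 0.43928968 -0.01879985 -0.00860063]
edge x 330 [ 0.43600447 -0.14525164 -0.00244627]
edge x 361 [ 0.43592172 -0.24277018 -0.00071635]
edge x 390 [ 0.43271902 -0.33397977 -0.00098991]
edge x 420 [ 0.4326639  -0.42795362  0.00078838]
edge x 460 [ 0.42947768 -0.55297949  0.00219637]
oven [ 0.66814504 -0.22869108  0.2339705 ] [ 0.66765542 -0.23750768  0.09863465] [ 0.72783825 -0.27657662  0.2732478 ] [ 0.63821656 -0.29964042  0.2504419 ]
```

View pics/crop.png

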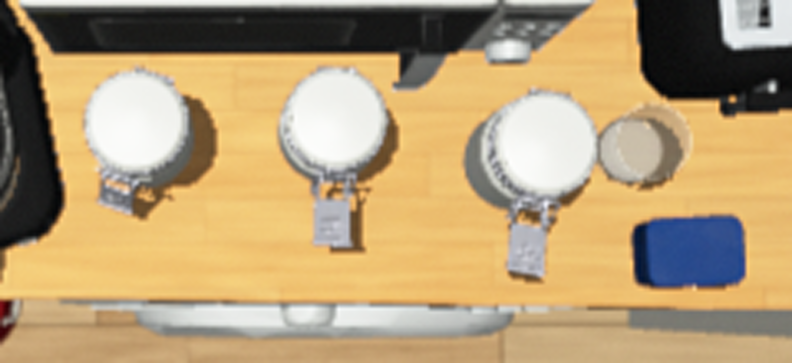

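```bash
cat >> h.py <<'E'
def meas(P,uv,H):
    u,v=uv;w=P[v-40:v+60,u-32:u+33].reshape(-1,3)
    c=np.nanmedian(P[v-4:v+5,u-4:u+5,:2].reshape(-1,2),0)
    for _ in range(5):
        q=w[(abs(w[:,2]-H)<.012)&(np.linalg.norm(w[:,:2]-c,axis=1)<.056)]
        (a,b),r=cv2.minEnclosingCircle((q[:,:2]*1000).astype(np.float32));c=np.array([a,b])/1000
    d=w[:,:2]-c;n=np.linalg.norm(d,axis=1)
    l=w[(n>.07)&(n<.113)&(w[:,2]>H-.04)&(w[:,2]<H+.02)&(d[:,0]<-.06)]
    f=l[:,:2].mean(0)-c;return c,r,l,np.arctan2(f[1],f[0])
def pose(c,yaw,zp,s,e,tilt,gap):  # mm, deg; TCP s along the plate at elevation e, tip touching + gap
    e,t=np.radians([e,tilt]);ed=np.array([np.cos(e),np.sin(e)]);n=np.array([-np.sin(e),np.cos(e)])
    y=np.array([np.cos(t),-np.sin(t)]);z=np.array([-np.sin(t),-np.cos(t)])
    p=np.array([53,zp])+s*ed+n*(1.5+11*abs(y@n)+gap)
    f=np.array([np.cos(yaw),np.sin(yaw),0]);k=np.array([0,0,1])
    Y=f*y[0]+k*y[1];Z=f*z[0]+k*z[1]
    return np.array([*c,0])+f*p[0]/1000+k*p[1]/1000, np.stack([np.cross(Y,Z),Y,Z],1)
def rel(T,s=None):
    s=s or env.get_state();R0=rot(s["orientation"]);p,Q=T
    return np.round(R0.T@(p-s["tcp_pos"])*1000,1).tolist(),np.round(R.from_matrix(R0.T@Q).as_rotvec(),3).tolist()
E
python3 - <<'E'
from h import *
P=np.load("pics/top0.npz")["P"]
for nm,uv,H,zp in(("low",(361,218),.137,99),("tall",(423,225),.177,139)):
    c,r,l,y=meas(P,uv,H);d=l[:,:2]-c;f=np.array([np.cos(y),np.sin(y)])
    rad=d@f;lat=d@[-f[1],f[0]]
    print(nm,c,r,np.degrees(y),len(l),"rad",rad.min(),rad.max(),"lat",lat.min(),lat.max(),"line",np.polyfit(rad,l[:,2],1),"latfit",np.polyfit(rad,lat,1))
    T=pose(c,y,zp,42,25,30,40);print(T[0],rel(T))
E
```

```text
low [ 0.58909662 -0.23733791] 51.38036346435547 176.80598631812887 136 rad 0.06939072398255579 0.10535656155481958 lat -0.015198623566744462 0.017842721420763437 line [0.48184329 0.07704795] latfit [ 0.04353661 -0.00382829]
[ 0.51948673 -0.2334534   0.16252818] ([-189.9, -420.1, 68.4], [0.517, 0.1, 0.365])
tall [ 0.565513   -0.41220276] 51.90744400024414 170.6057107334808 149 rad 0.0688536561586726 0.10814739746025524 lat -0.017461159304274006 0.015471528405432986 line [0.48028352 0.11617513] latfit [-0.05967567  0.00530324]
[ 0.49672984 -0.40082282  0.20252818] ([-38.2, -346.0, 28.1], [0.513, 0.128, 0.471])
```

>>> servo_tool(
  targets=[
    {"xyz":[0,0,0],"twist":[0,0,0],"jaw":0},
    {"xyz":[-0.038,-0.346,0],"twist":[0.513,0.128,0.471],"jaw":0},
    {"xyz":[-0.038,-0.346,0],"twist":[0.513,0.128,0.471],"jaw":0},
    {"xyz":[-0.038,-0.346,0],"twist":[0.513,0.128,0.471],"jaw":0},
    {"xyz":[-0.038,-0.346,0],"twist":[0.513,0.128,0.471],"jaw":0},
    {"xyz":[-0.038,-0.346,0],"twist":[0.513,0.128,0.471],"jaw":0},
    {"xyz":[-0.038,-0.346,0],"twist":[0.513,0.128,0.471],"jaw":0},
    {"xyz":[-0.038,-0.346,0],"twist":[0.513,0.128,0.471],"jaw":0},
    {"xyz":[-0.038,-0.346,0],"twist":[0.513,0.128,0.471],"jaw":0},
    {"xyz":[-0.038,-0.346,0],"twist":[0.513,0.128,0.471],"jaw":0},
    {"xyz":[-0.038,-0.346,0],"twist":[0.513,0.128,0.471],"jaw":0},
    {"xyz":[-0.038,-0.346,0],"twist":[0.513,0.128,0.471],"jaw":0},
  ],
)

```text
clock: 1.1
tcp_pos: [0.4973, -0.4004, 0.2309]
orientation: [0.167, -0.626, 0.736, -0.197]
wrist_force: [0.6, -1.3, 0.2]
finger_gap: -0.0002
```

```bash
python3 - <<'E'
from h import *
s=env.get_state();print(s["clock"],s["tcp_pos"],s["joint_pos"],s["finger_gap"],s["wrist_force"])
snap("scene","scene1.png");snap("top","top1.png")
a=cv2.imread("pics/scene1.png")[120:330,260:560];b=cv2.imread("pics/top1.png")[180:330,300:514]
cv2.imwrite("pics/c1.png",np.vstack([cv2.resize(a,(500,350)),cv2.resize(b,(500,240))]))
c,y=np.array([.566,-.412]),np.radians(169.5)
for e,g in((25,8),(25,0),(10,0),(-5,0),(-20,-1),(-35,-2),(-45,-2),(-52,-2),(-58,-2)):
    print(e,rel(pose(c,y,139,42,e,30,g)))
E
```

```text
1.1 [ 0.49733455 -0.40035813  0.23091576] [-0.97832947  0.11947292 -0.32619007  0.74835036  0.3716122   2.39602174] -0.00019033508306201907 [ 0.57683472 -1.25734785  0.18222198]
25 ([-3.0, 39.6, 43.4], [0.001, 0.008, 0.017])
25 ([-3.0, 46.2, 48.0], [0.001, 0.008, 0.017])
10 ([-3.2, 57.4, 54.9], [0.001, 0.008, 0.017])
-5 ([-3.2, 66.2, 65.1], [0.001, 0.008, 0.017])
-20 ([-3.2, 71.6, 78.8], [0.001, 0.008, 0.017])
-35 ([-3.1, 72.6, 91.7], [0.001, 0.008, 0.017])
-45 ([-3.1, 71.8, 97.1], [0.001, 0.008, 0.017])
-52 ([-3.0, 71.0, 100.8], [0.001, 0.008, 0.017])
-58 ([-3.0, 69.9, 104.1], [0.001, 0.008, 0.017])
```

View pics/c1.png

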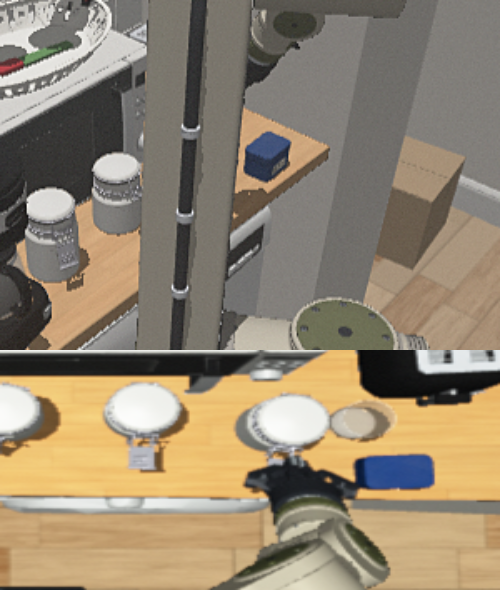

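The top view shows the shut gripper leaning outwards, in line with the tall lever and clear of the tin and glass. Pushing now.

>>> servo_tool(
  targets=[
    {"xyz":[-0.003,0.02,0.022],"twist":[0,0,0.017],"jaw":0},
    {"xyz":[-0.003,0.039,0.043],"twist":[0,0,0.017],"jaw":0},
    {"xyz":[-0.003,0.046,0.048],"twist":[0,0,0.017],"jaw":0},
    {"xyz":[-0.003,0.052,0.051],"twist":[0,0,0.017],"jaw":0},
    {"xyz":[-0.003,0.057,0.055],"twist":[0,0,0.017],"jaw":0},
    {"xyz":[-0.003,0.062,0.06],"twist":[0,0,0.017],"jaw":0},
    {"xyz":[-0.003,0.066,0.065],"twist":[0,0,0.017],"jaw":0},
    {"xyz":[-0.003,0.069,0.072],"twist":[0,0,0.017],"jaw":0},
    {"xyz":[-0.003,0.0715,0.079],"twist":[0,0,0.017],"jaw":0},
    {"xyz":[-0.003,0.0715,0.079],"twist":[0,0,0.017],"jaw":0},
  ],
)

```text
clock: 2.03
tcp_pos: [0.4752, -0.3953, 0.1261]
orientation: [0.168, -0.619, 0.742, -0.196]
wrist_force: [-0.7, -1.3, 1.0]
finger_gap: -0.0002
```

```bash
python3 - <<'E'
from h import *
s=env.get_state();print(s["clock"],s["tcp_pos"],s["wrist_force"],s["ft_torque"])
snap("top","top2.png");z=np.load("pics/top2.npz");P=z["P"]
print(np.nanmedian(P[221:230,419:428].reshape(-1,3),0), np.nanmedian(np.load("pics/top0.npz")["P"][221:230,419:428].reshape(-1,3),0))
b=cv2.imread("pics/top2.png")[190:290,360:490];cv2.imwrite("pics/c2.png",cv2.resize(b,None,fx=4,fy=4))
c,y=np.array([.566,-.412]),np.radians(169.5)
for e,g in((-20,-1),(-35,-2),(-45,-3),(-52,-3),(-58,-3)):
    print(e,rel(pose(c,y,139,42,e,30,g)))
E
```

```text
2.0333 [ 0.47524045 -0.39533023  0.12610287] [-0.6537643  -1.25768113  0.96149993] [-0.16264134  0.27546763 -0.07494014]
[ 0.56482047 -0.4066138   0.17418971] [ 0.56447038 -0.4062612   0.17625985]
-20 ([-0.1, 0.6, -0.9], [0.001, 0.008, 0.001])
-35 ([0.0, 1.5, 12.0], [0.001, 0.008, 0.001])
-45 ([0.1, 0.5, 18.4], [0.001, 0.008, 0.001])
-52 ([0.1, -0.5, 22.1], [0.001, 0.008, 0.001])
-58 ([0.1, -1.6, 25.3], [0.001, 0.008, 0.001])
```

View pics/c2.png

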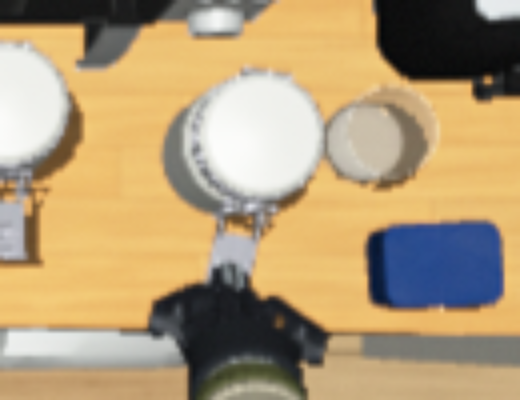

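The fingertip is central on the plate at crop (230,275), the lever is down, the lid has dropped 2 mm and the canister hasn't moved. Continuing past centre.

>>> servo_tool(
  targets=[
    {"xyz":[0,0.001,0.006],"twist":[0,0,0],"jaw":0},
    {"xyz":[0,0.0015,0.012],"twist":[0,0,0],"jaw":0},
    {"xyz":[0,0.001,0.016],"twist":[0,0,0],"jaw":0},
    {"xyz":[0,0,0.02],"twist":[0,0,0],"jaw":0},
    {"xyz":[0,-0.001,0.023],"twist":[0,0,0],"jaw":0},
    {"xyz":[0,-0.0015,0.026],"twist":[0,0,0],"jaw":0},
    {"xyz":[0,-0.0015,0.026],"twist":[0,0,0],"jaw":0},
  ],
)

```text
clock: 2.67
tcp_pos: [0.4894, -0.3968, 0.1043]
orientation: [0.169, -0.619, 0.742, -0.196]
wrist_force: [-0.4, -0.0, 0.1]
finger_gap: -0.0002
```

>>> servo_tool(
  targets=[
    {"xyz":[0,0,-0.02],"twist":[0,0,0],"jaw":0},
    {"xyz":[0,0,-0.05],"twist":[0,0,0],"jaw":0},
    {"xyz":[0,0,-0.085],"twist":[0,0,0],"jaw":0},
    {"xyz":[0,0,-0.12],"twist":[0,0,0],"jaw":0},
    {"xyz":[0,0,-0.14],"twist":[0,0,0],"jaw":0},
    {"xyz":[0,0,-0.14],"twist":[0,0,0],"jaw":0},
  ],
)

```text
clock: 3.17
tcp_pos: [0.4202, -0.3877, 0.2318]
orientation: [0.168, -0.618, 0.741, -0.2]
wrist_force: [1.1, -0.9, 0.7]
finger_gap: -0.0002
```

```bash
python3 - <<'E'
from h import *
s=env.get_state();print(s["clock"],s["tcp_pos"],s["wrist_force"])
snap("top","top3.png");P=np.load("pics/top3.npz")["P"]
print(np.nanmedian(P[221:230,419:428].reshape(-1,3),0))
b=cv2.imread("pics/top3.png")[190:320,330:490];cv2.imwrite("pics/c3.png",cv2.resize(b,None,fx=4,fy=4))
c,y=np.array([.590,-.2375]),np.radians(177.5)
for e,g in((25,50),(25,8)):
    T=pose(c,y,99,42,e,30,g);print(e,T[0],rel(T))
E
```

```text
3.1667 [ 0.42022112 -0.387689    0.23175218] [ 1.14240962 -0.85012725  0.65894479]
[ 0.56468808 -0.40656027  0.17385446]
25 [ 0.52457032 -0.23464328  0.17159126] ([-168.5, -35.7, 88.3], [-0.003, -0.066, -0.119])
25 [ 0.50683725 -0.23386904  0.13352633] ([-166.0, -1.4, 112.3], [-0.003, -0.066, -0.119])
```

View pics/c3.png

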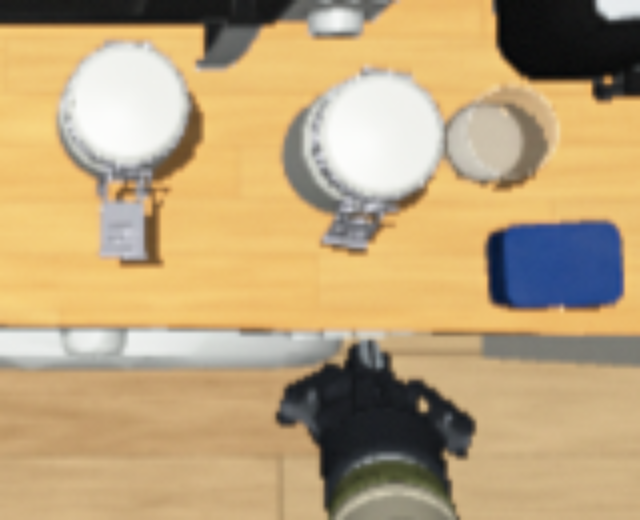

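The tall lever now hangs foreshortened at crop (350,230), like the sealed one, so it has snapped home. Next, the low canister.

>>> servo_tool(
  targets=[
    {"xyz":[-0.04,0,0],"twist":[0,0,0],"jaw":0},
    {"xyz":[-0.08,0,0],"twist":[0,-0.03,-0.06],"jaw":0},
    {"xyz":[-0.12,0,0],"twist":[0,-0.066,-0.119],"jaw":0},
    {"xyz":[-0.16,0,0],"twist":[0,-0.066,-0.119],"jaw":0},
    {"xyz":[-0.168,-0.02,0.03],"twist":[0,-0.066,-0.119],"jaw":0},
    {"xyz":[-0.168,-0.036,0.06],"twist":[0,-0.066,-0.119],"jaw":0},
    {"xyz":[-0.168,-0.036,0.088],"twist":[0,-0.066,-0.119],"jaw":0},
    {"xyz":[-0.168,-0.036,0.088],"twist":[0,-0.066,-0.119],"jaw":0},
    {"xyz":[-0.168,-0.036,0.088],"twist":[0,-0.066,-0.119],"jaw":0},
  ],
)

```text
clock: 3.97
tcp_pos: [0.5231, -0.2312, 0.166]
orientation: [0.181, -0.669, 0.698, -0.182]
wrist_force: [-0.9, 0.3, -0.8]
finger_gap: 0.0003
```

```bash
python3 - <<'E'
from h import *
s=env.get_state();print(s["clock"],s["tcp_pos"],s["wrist_force"])
snap("top","top4.png")
b=cv2.imread("pics/top4.png")[190:320,290:450];cv2.imwrite("pics/c4.png",cv2.resize(b,None,fx=4,fy=4))
c,y=np.array([.590,-.2375]),np.radians(177.5)
for e,g in((25,8),(25,0),(10,0),(-5,0),(-20,-1),(-35,-2),(-45,-3),(-52,-3),(-58,-3)):
    print(e,rel(pose(c,y,99,42,e,30,g)))
E
```

```text
3.9667 [ 0.52306274 -0.23124385  0.16604515] [-0.90688344  0.34528496 -0.82997741]
25 ([2.6, 31.2, 21.4], [0.002, 0.007, -0.002])
25 ([2.7, 37.7, 26.0], [0.002, 0.007, -0.002])
10 ([2.8, 48.9, 32.9], [0.002, 0.007, -0.002])
-5 ([2.8, 57.7, 43.2], [0.002, 0.007, -0.002])
-20 ([3.0, 63.1, 56.8], [0.002, 0.007, -0.002])
-35 ([3.1, 64.0, 69.7], [0.002, 0.007, -0.002])
-45 ([3.1, 63.0, 76.1], [0.002, 0.007, -0.002])
-52 ([3.1, 62.0, 79.8], [0.002, 0.007, -0.002])
-58 ([3.1, 60.9, 83.0], [0.002, 0.007, -0.002])
```

View pics/c4.png

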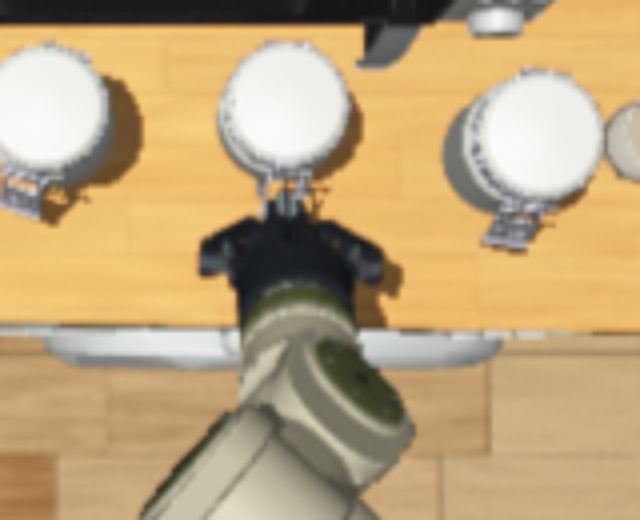

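The gripper is lined up with the low lever, fingertip at crop (287,210). Pushing the same way.

>>> servo_tool(
  targets=[
    {"xyz":[0.003,0.016,0.011],"twist":[0,0,0],"jaw":0},
    {"xyz":[0.003,0.031,0.021],"twist":[0,0,0],"jaw":0},
    {"xyz":[0.003,0.038,0.026],"twist":[0,0,0],"jaw":0},
    {"xyz":[0.003,0.044,0.029],"twist":[0,0,0],"jaw":0},
    {"xyz":[0.003,0.049,0.033],"twist":[0,0,0],"jaw":0},
    {"xyz":[0.003,0.054,0.038],"twist":[0,0,0],"jaw":0},
    {"xyz":[0.003,0.058,0.043],"twist":[0,0,0],"jaw":0},
    {"xyz":[0.003,0.061,0.05],"twist":[0,0,0],"jaw":0},
    {"xyz":[0.003,0.063,0.057],"twist":[0,0,0],"jaw":0},
    {"xyz":[0.003,0.063,0.057],"twist":[0,0,0],"jaw":0},
  ],
)

```text
clock: 4.85
tcp_pos: [0.498, -0.2353, 0.0874]
orientation: [0.18, -0.668, 0.698, -0.185]
wrist_force: [0.3, -1.6, 2.7]
finger_gap: -0.0
```

>>> servo_tool(
  targets=[
    {"xyz":[0,0.0005,0.006],"twist":[0,0,0],"jaw":0},
    {"xyz":[0,0.001,0.012],"twist":[0,0,0],"jaw":0},
    {"xyz":[0,0.0005,0.016],"twist":[0,0,0],"jaw":0},
    {"xyz":[0,0,0.02],"twist":[0,0,0],"jaw":0},
    {"xyz":[0,-0.001,0.023],"twist":[0,0,0],"jaw":0},
    {"xyz":[0,-0.002,0.026],"twist":[0,0,0],"jaw":0},
    {"xyz":[0,-0.002,0.026],"twist":[0,0,0],"jaw":0},
  ],
)

```text
clock: 5.43
tcp_pos: [0.5132, -0.2352, 0.0666]
orientation: [0.181, -0.668, 0.698, -0.185]
wrist_force: [-0.1, 0.0, 0.3]
finger_gap: -0.0002
```

>>> servo_tool(
  targets=[
    {"xyz":[0,0,-0.02],"twist":[0,0,0],"jaw":0},
    {"xyz":[0,0,-0.05],"twist":[0,0,0],"jaw":0},
    {"xyz":[0,0,-0.085],"twist":[0,0,0],"jaw":0},
    {"xyz":[0,0,-0.12],"twist":[0,0,0],"jaw":0},
    {"xyz":[0,0,-0.14],"twist":[0,0,0],"jaw":0},
    {"xyz":[0,0,-0.14],"twist":[0,0,0],"jaw":0},
    {"xyz":[0,0,-0.14],"twist":[0,0,0],"jaw":0},
  ],
)

```text
clock: 6.02
tcp_pos: [0.4433, -0.234, 0.1899]
orientation: [0.181, -0.668, 0.697, -0.188]
wrist_force: [0.1, -1.1, -0.5]
finger_gap: 0.0002
```

```bash
python3 - <<'E'
from h import *
s=env.get_state();print(s["clock"],s["tcp_pos"],s["wrist_force"])
snap("top","top5.png");P=np.load("pics/top5.npz")["P"];P0=np.load("pics/top0.npz")["P"]
def lid(P,u,v,H):
    w=P[v-40:v+40,u-28:u+29].reshape(-1,3);return np.median(w[w[:,2]>H-.012],0)
for u,v,H,zp in((301,219,.155,119),(361,218,.135,99),(423,225,.175,139)):
    print(u,lid(P0,u,v,H)*1000,lid(P,u,v,H)*1000)
    w=P[v:v+50,u-18:u+12].reshape(-1,3);c=lid(P,u,v,H)[:2]
    r=np.linalg.norm(w[:,:2]-c,axis=1);l=w[(r>.062)&(r<.12)&(w[:,2]>.035)]
    print("  lever",len(l),"r<=",r[(r<.12)&(w[:,2]>.035)].max(),"z",l[:,2].min(),l[:,2].max())
for u,v in((454,224),(468,256),(187,258)):print(u,P0[v,u],P[v,u])
b=cv2.imread("pics/top5.png")[190:320,290:490];cv2.imwrite("pics/c5.png",cv2.resize(b,None,fx=4,fy=4))
E
```

```text
6.0167 [ 0.44331085 -0.23404758  0.18991001] [ 0.14567786 -1.07002737 -0.52684448]
301 [625.50429762 -61.97387246 156.01098808] [625.07308019 -61.98282318 156.39827684]
  lever 315 r<= 0.10898550777581799 z 0.04270048838168927 0.15812362762067522
361 [ 633.8047207  -235.22030385  141.02133567] [ 640.10885592 -235.92365647  141.52045005]
  lever 427 r<= 0.11993999992546103 z 0.03730583428006362 0.14042364105022087
423 [ 573.18833753 -406.47818928  174.28947709] [ 576.26335132 -407.26171834  172.44639837]
  lever 82 r<= 0.08157773389989945 z 0.07666774165677404 0.14387480129296315
454 [ 0.58285024 -0.5343541   0.01246372] [ 0.58281806 -0.53426914  0.0128017 ]
468 [ 0.48094788 -0.56285572  0.06055057] [ 0.48094955 -0.56287057  0.06049716]
187 [0.47502819 0.28147661 0.08267343] [0.47492348 0.2804195  0.08643926]
```

View pics/c5.png

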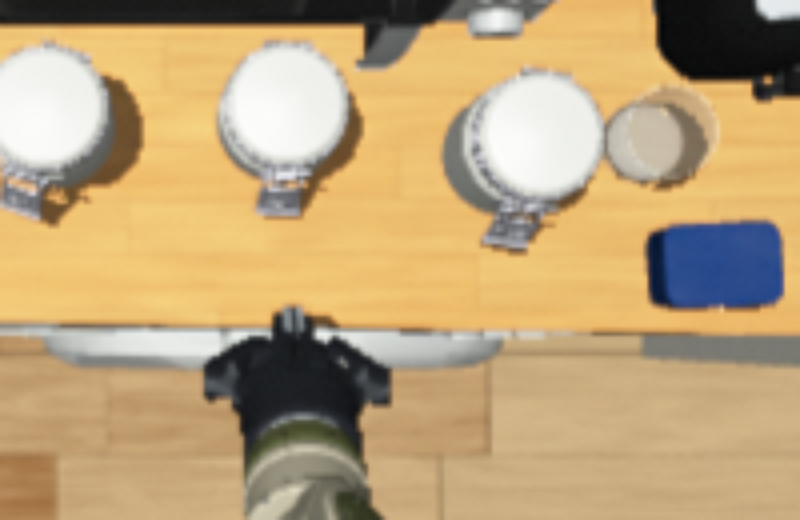

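Both levers hang folded, low at crop (280,198) and tall at (512,232), matching the sealed one. My lid medians for the low and middle canisters picked up microwave pixels. I'll check the low lever's tip cleanly, then hand in.

```bash
python3 - <<'E'
from h import *
P=np.load("pics/top5.npz")["P"]
c0={"low":(.590,-.2375),"tall":(.566,-.412)};ok=True
for n,H in(("low",99),("tall",139)):
    d=(P-np.array([*c0[n],0])).reshape(-1,3)
    l=d[(d[:,0]<-.055)&(d[:,0]>-.12)&(abs(d[:,1])<.03)&(d[:,2]>.02)&(d[:,2]<.2)]*1000
    r=np.hypot(l[:,0],l[:,1]);print(n,len(l),"r",r.max(),"expect ~74; z",l[:,2].min(),"expect ~",H-59);ok&=r.max()<82
if ok: env.hand_in();print("handed in")
E
```

```text
low 62 r 71.12206965580451 expect ~74; z 37.30583428006362 expect ~ 40
tall 66 r 72.1017550874718 expect ~74; z 76.66774165677404 expect ~ 80
the job is handed in; nothing more can be done
handed in
```

I sealed both open canisters, the tall one first and then the low one, and handed the job in at about 6 s on the robot's clock. For each, I pushed the lever down and in past centre with the shut fingertips, let it snap home, and backed the tool away.

**Levers:** In the final top view both hang at the position expected when sealed.

| Lever tip | Distance from canister axis (expected) | Height (expected) |
|---|---|---|
| Low | 71 mm (74 mm) | 37 mm (40 mm) |
| Tall | 72 mm (74 mm) | 77 mm (80 mm) |

**Canisters:** The final view shows no visible shift or tilt. The tall canister's lid centre was measured before and after its push and moved under 1 mm sideways.

**Everything else:** The middle clip and the glass, tin and shaker were not touched. Spot readings on the glass and tin agreed to within 0.1 mm, and on the shaker to about 1 mm. The force readings given at the end of each move never exceeded about 3 N.

**Check that failed:** My final lid-position medians were unreliable because they picked up microwave pixels. For the low and middle canisters I therefore relied on the picture, and for the low lever on a cleaner re-measurement.

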